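# Close up the fittings case

### The job

With the fingertips, push the upright inner flap of the fittings case down flat over its compartment while the cover still stands open, then push the cover over until it is fully shut. Leave all the loose fittings and the other things in and around the case where they are.

Things in the scene. Friction and masses are not known exactly. Their poses are not given: they have to be found in the camera images.
- case: open-topped grey sheet-metal fittings case fixed on the bench: 260 mm along its own x, 200 mm along its y, rim 85 mm high, walls 5 mm. Origin at the centre of its underside, z up; yaw within 0.4. A divider at y = 0 (top at z = 64 mm) parts it in two compartments with loose fittings. The cover is hinged on the +y rim, the flap inside the -y wall.
- flap (a joint): angle (rad) of the inner flap: 0 = folded flat over the -y compartment, on the divider; 1.3 to 1.65 = upright, as found; stop at 1.75. Metal plate 236 mm along the case's x, 97 mm from hinge to free edge, 5 mm thick, 0.1 to 0.2 kg. It folds towards the case's +y; folded, its top face is at z = 71 mm, 14 mm below the rim. A friction hinge (0.12 N m) holds it at any angle.
- flap_edge (a point): middle of the flap's free edge, on its upper face (the face that looks to the case's -y while the flap is upright)
- flap_hinge (a point): middle of the flap's hinge line, which runs along the case's x at y = -94 mm, z = 66 mm in the case frame (underside of the folded plate)
- cover (a joint): angle (rad) of the cover: 0 = fully shut on the rim; 1.5 to 1.8 = standing open, as found; stop at 1.95. Grey metal lid 268 mm along the case's x, 206 mm from hinge to free edge, 6 mm thick, 0.3 to 0.6 kg. It shuts towards the case's -y; shut, its top is at z = 92 mm. A friction hinge (0.75 N m) holds it at any angle: push it all the way. It cannot pass the upright flap.
- cover_edge (a point): middle of the cover's free edge, on its outer (top when shut) face, which looks to the case's +y while the cover stands open; a 13 mm skirt runs along this edge and the two ends, on the inner side
- cover_hinge (a point): middle of the cover's hinge line, which runs along the case's x at y = +100 mm, z = 86 mm in the case frame (underside of the shut cover)
- collar_mid (a point): short brass ring, 38 mm across, 22 mm high, lying flat in the -y (flap side) compartment of the case; loose, to be left alone. The point is its centre.
- bush_mid (a point): steel ring, 32 mm across, 30 mm high, standing in the -y (flap side) compartment of the case; loose, to be left alone. The point is its centre.
- tee_mid (a point): brass T-shaped pipe fitting, 76 x 51 x 30 mm, lying in the +y (open) compartment of the case; loose, to be left alone. The point is its centre.
- plug_mid (a point): steel pipe plug, 42 mm across, 34 mm high, standing in the +y compartment of the case; loose, to be left alone. The point is its centre.
- sealant_mid (a point): white bottle, 48 mm across, 130 mm high, standing on the bench at the case's +x end; loose, to be left alone. The point is its centre.
- sleeve_mid (a point): grey plastic pipe sleeve, 60 mm across, 85 mm high, standing on the bench on the case's -y side, about 85 mm from its wall; loose, to be left alone. The point is its centre.
- carton_mid (a point): small cardboard carton, 70 x 90 x 55 mm, on the bench on the case's +y side, about 0.2 m from its wall; loose, to be left alone. The point is its centre.
- wrench_grip (a point): steel wrench, 190 mm long, lying flat on the bench along the case's x, about 120 mm from its -y wall; loose, to be left alone. The point is on its handle.

How it is judged:
By the outcome, as a careful person would: the job done as asked, in the order asked, and still so for the second after the job is handed in, with the robot touching nothing.
It also fails if it takes over 53 s, if anything falls off the work surface, if the arm or the gripper's body presses on something with over 40 N, if the wrist force passes 120 N, or if a joint passes its speed limit or range.

### The arm

A 6-joint arm with a two-finger parallel gripper is mounted at the origin on the work surface. World frame = base frame: x ahead of the robot, y to its left, z up, the work surface at z = 0. Lengths are in mm, angles in rad, forces in N, time in s.
With the tool pointing down it reaches from about 275 to 750 mm from the base axis. Payload 10.2 kg.
Tool frame: the origin (TCP) lies at the very end of the fingers, on their centre line; the grasp point (between the pads) lies 19 mm behind it; z points along the fingers, y is the line along which they close (so a half turn about z gives the same grasp; the last joint's range is limited). The gripper opens to 85 mm and grips with 20 to 120 N. Pads are 22 mm wide; open, the fingers measure 114 mm over their backs; the gripper's body (76 mm by 85 mm) begins 54 mm behind the grasp point. The pads swing forward as they close: fully open they stand 13 mm farther back than shut.
Start: joints at [0.885, 0.313, 1.498, -0, 1.331, -0.223], TCP at [234.402, 469.773, 231.294] pointing down, gripper open.
Joint ranges: [-2.94, 2.94], [-0.97, 2.17], [0.19, 2.56], [-1.23, 4.37], [0.02, 3.11], [-2.88, 2.88]. Speed limits (rad/s): [2.39, 2.39, 3.01, 3.14, 3.14, 3.14].

### API

Orientations are given as a unit quaternion [w, x, y, z].
In Python, from rig import ctrl, optics gives the robot as it stands. The module is installed in compiled form; this text tells all that it offers.
- The arm moves only by the shell command python3 -m handwheel 'ROWS' [FORCE]. ROWS is JSON, a list that holds one entry, the list of rows, each a list of 5 numbers: the gripper command: -1 is fully open, 1 is shut, values between are in proportion, then the shift along the world's x, y, z in units of 50 mm (1.0 is 50 mm), then the turn about the world's z in units of 8 degrees (1.0 is 8 degrees). In form: [[[gripper, tx, ty, tz, twist], ...]]. A call has 1 to 10 rows; each row shifts and turns the commanded pose from where the row before left it; what a row does not reach is not made up. A row lasts 1/10 s, in which the tool goes at most 50 mm and 8.59 degrees, less where a joint would pass 70% of its speed; a pose out of reach is approached as far as the arm can. A call is refused whole if a number of a shift passes 1 or a number of a turn 1, either way. A call with a gripper value outside its range is refused whole. The fingers move at their own pace and stop on an object; FORCE is the grip in N (left out, the last holds). Time passes only in rows, so rows that do not move let the fingers close. It gives the time, the measured TCP pose, the force, the opening and the grip force at its end, in the units of the state.
- ctrl.sense(): the state, without advancing time (a new reading comes with each control period).
- optics.capture(name): name is "scene" or "side" or "wrist"; returns a dict with "img" (480x640x3 uint8, blue, green, red), "K" (3x3 intrinsics, pixels), "dist_coeffs" ([k1, k2, p1, p2, k3] as OpenCV has them; the pictures are not rectified), "R" (3x3) and "t" (3): a world point X has camera coordinates R X + t. Camera axes: x right, y down, z forward; pixel columns grow to the right and rows downward; lengths in mm; the calibration is good to about 2 mm. A picture is of the moment at which its call begins. There is no depth.
- ctrl.finish_job(): hands the job in; it is judged then, once.
The state is a dict: "time_s": time; "joints": joint angles; "dq": joint speeds; "tau": joint torques, N m; "eef_pos": TCP position; "ee_rot": TCP orientation; "force": force on the tool from outside, world axes, zero at the start; "wrist_torque": the same for the moment, N m; "grip_width": opening from 0.0 (shut) to 1.0 (fully open); "grip_force": force on a finger pad.
Only numpy, scipy, OpenCV 4.12 (cv2) and the standard library are available. Lean on these libraries where they do the work, as an engineer would, in place of code of your own. Each camera call takes 0.05 s, during which the arm holds its last target. There are 200 camera calls.

## Working session

There is one attempt and no reset: what is moved stays moved. The work goes in short steps, Python scripts to look and compute and a shell command to move; the robot and the scene stay as the last step left them, time stands still between calls to the robot, and variables do not carry over. Pictures are saved under pics/ and viewed, at most 10 in all, crops included, and the job is handed in when it is done.

```bash
mkdir -p pics
python3 - <<'E'
from rig import ctrl, optics
import cv2,pickle
d={}
for n in("scene","side"):
    c=optics.capture(n);d[n]=c;cv2.imwrite(f"pics/{n}0.png",c["img"]);print(n,(-c["R"].T@c["t"]).round())
pickle.dump(d,open("cap.pkl","wb"));s=ctrl.sense();print(s)
E
```

```text
scene [1354.  278.  738.]
side [ 178. -317.  764.]
{'time_s': 0.1, 'joints': array([ 8.84622656e-01,  3.13339010e-01,  1.49830549e+00, -1.32041953e-05,
        1.33098044e+00, -2.23387488e-01]), 'dq': array([ 0.00108811, -0.00162925, -0.00246187, -0.00048076,  0.00109868,
        0.00106063]), 'tau': array([ 2.97188781e-03, -4.12900794e+01, -2.60138834e+01, -1.22348229e-04,
        3.09147115e-03, -6.08894720e-05]), 'eef_pos': array([234.25656813, 469.60873537, 230.84139981]), 'ee_rot': array([-2.20962769e-04,  2.29332148e-01,  9.73348087e-01, -4.66496982e-04]), 'force': array([ 0.47829535, -0.3658947 , -1.31236348]), 'wrist_torque': array([ 0.01177244,  0.01387746, -0.03066951]), 'grip_force': 0.0, 'grip_width': 1.001042144534348}
```

View pics/scene0.png

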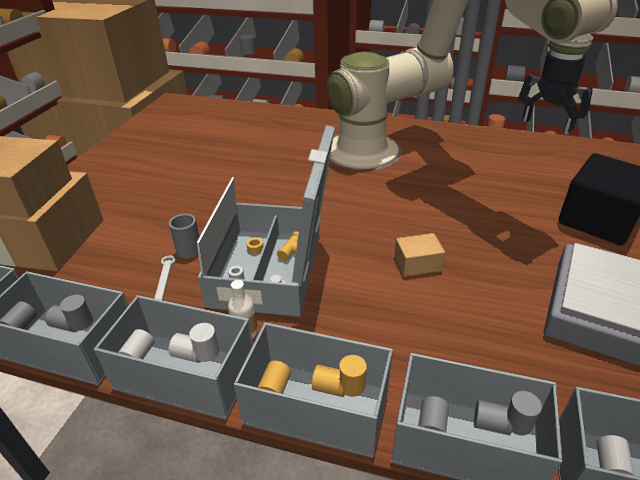

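View pics/side0.png

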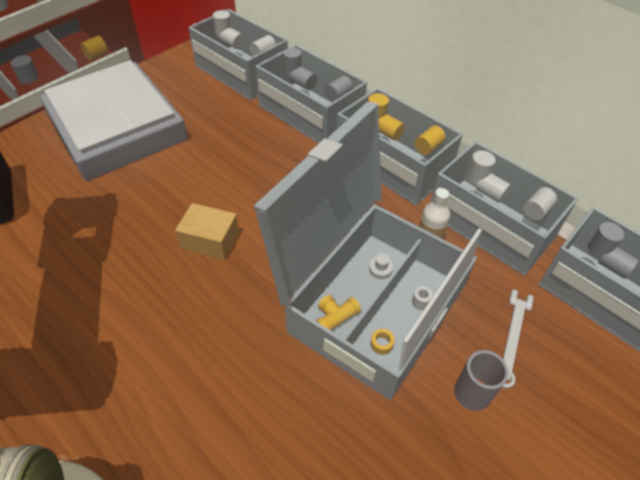

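The scene view shows the case at about (255,255), with the flap upright on its left and the cover on its right. In the side view the case is at about (385,300). I'll enlarge both to get corner pixels.

Run:
```python
import cv2
a=cv2.imread("pics/side0.png")[95:395,250:490];b=cv2.imread("pics/scene0.png")[115:335,160:345]
cv2.imwrite("pics/a.png",cv2.resize(a,None,fx=2,fy=2,interpolation=2))
cv2.imwrite("pics/b.png",cv2.resize(b,None,fx=2.7,fy=2.7,interpolation=2))
```

```text
(no output)
```

View pics/a.png

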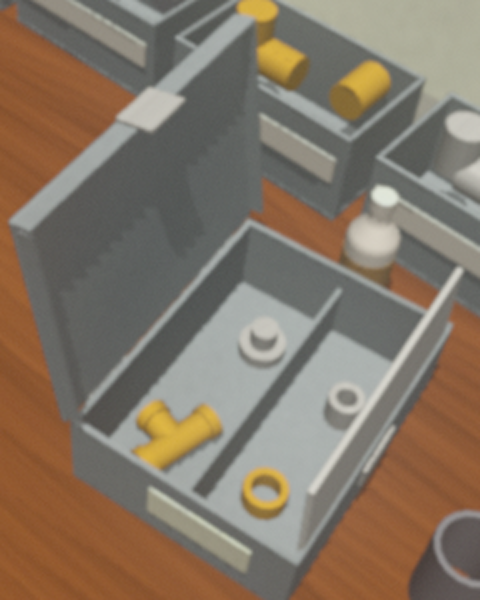

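View pics/b.png

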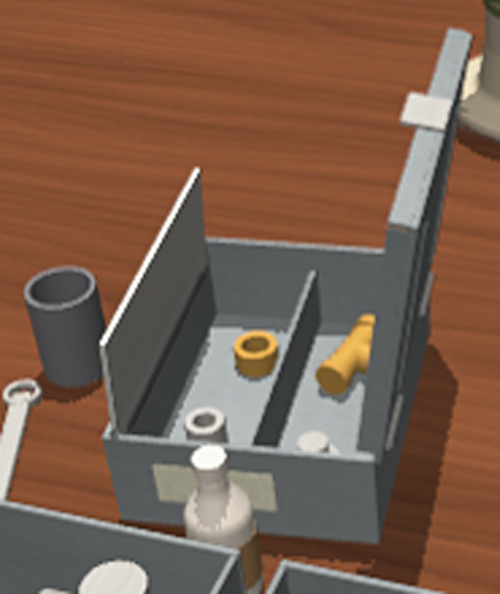

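The crops give these points.
- **Side view:** rim corners at about (290,309), (396,374), (476,257) and (375,206). The flap edge ends are at (406,340) and (481,230). The cover edge ends are at (256,206) and (372,103).
- **Scene view:** flap edge ends at (233,178) and (198,243). The cover edge ends are at (334,128) and (314,198).

```bash
cat > h.py <<'E'
import numpy as np,cv2
def ray(c,p):
    u=cv2.undistortPoints(np.array([[p]],float),c["K"],c["dist_coeffs"])[0,0]
    o=-c["R"].T@c["t"];d=c["R"].T@np.r_[u,1];return o,d/np.linalg.norm(d)
def plane(c,p,z):
    o,d=ray(c,p);return o+d*(z-o[2])/d[2]
def tri(c1,p1,c2,p2):
    o1,d1=ray(c1,p1);o2,d2=ray(c2,p2)
    s=np.linalg.lstsq(np.c_[d1,-d2],o2-o1,rcond=None)[0]
    a,b=o1+s[0]*d1,o2+s[1]*d2;return (a+b)/2,np.linalg.norm(a-b)
E
python3 - <<'E'
import pickle,numpy as np
from h import *
np.set_printoptions(suppress=True,precision=1)
d=pickle.load(open("cap.pkl","rb"));S,D=d["scene"],d["side"]
local=np.array([[-130,100],[-130,-100],[130,-100],[130,100],[130,-100],[130,100]],float)
P=[plane(D,p,85)[:2] for p in [(290,309),(396,374),(476,257.5),(375,206)]]+[plane(S,p,85)[:2] for p in [(199.3,276.9),(301.5,285)]]
P=np.array(P);print(P)
lc=local-local.mean(0);pc=P-P.mean(0)
z=np.sum((pc[:,0]+1j*pc[:,1])*(lc[:,0]-1j*lc[:,1]));yaw=np.angle(z)
R=np.array([[np.cos(yaw),-np.sin(yaw)],[np.sin(yaw),np.cos(yaw)]])
t=P.mean(0)-R@local.mean(0);print("case",t,yaw,"res",P-(local@R.T+t))
def loc(X):return np.r_[R.T@(X[:2]-t),X[2]]
for n,a,b in [("flap-",(406,340),(233.3,178)),("flap+",(481,230),(198.5,242.8)),("cov-",(256,206),(334,128)),("cov+",(372.5,103.5),(313.7,198))]:
    X,e=tri(D,a,S,b);print(n,X,e,loc(X))
print("sleeve top",loc(plane(D,(488,369),85)),"bottle top",loc(plane(D,(441,192),130)))
pickle.dump((R,t,yaw),open("case.pkl","wb"))
E
```

```text
[[ 455.2  -13.8]
 [ 483.6 -195.6]
 [ 737.8 -165.6]
 [ 709.5   28.3]
 [ 738.8 -162.8]
 [ 708.3   37.7]]
case [596.  -85.2] 0.15159810892230452 res [[ 2.8 -7.8]
 [ 1.   8. ]
 [-1.8 -1.2]
 [ 0.  -5. ]
 [-0.9  1.6]
 [-1.1  4.4]]
flap- [ 495.  -189.3  162.1] 0.7176732781276886 [-115.6  -87.7  162.1]
flap+ [ 725.3 -158.3  161.1] 2.603516875069976 [116.8 -91.8 161.1]
cov- [447.6  32.  287.3] 0.4556044726980844 [-129.1  138.3  287.3]
cov+ [710.4  65.  288.3] 7.425951461935172 [135.8 131.2 288.3]
sleeve top [ -46.5 -197.    85. ] bottle top [185.6   1.9 130. ]
```

```bash
python3 -m handwheel '[[[1,0.2,-0.74,0.16,-0.69],[1,0.2,-0.74,0.16,-0.69],[1,0.2,-0.74,0.16,-0.69],[1,0.2,-0.74,0.16,-0.69],[1,0.2,-0.74,0.16,-0.69],[1,0.2,-0.74,0.16,-0.69],[1,0.2,-0.74,0.16,-0.69],[1,0.2,-0.74,0.16,-0.69],[1,0.2,-0.74,0.16,-0.69],[1,0.2,-0.74,0.16,-0.69]]]'
```

```text
time_s: 1.1
eef_pos: [334.3, 98.3, 311.6]
ee_rot: [0.0, 0.656, 0.755, 0.0]
force: [0.3, 0.8, 0.1]
grip_width: 0.001
grip_force: 0.0
```

```bash
python3 -m handwheel '[[[1,0,-0.9,0,0],[1,0,-0.9,0,0],[1,0,-0.9,0,0],[1,0,-0.9,0,0],[1,0.94,-0.44,0,0],[1,0.94,-0.44,0,0],[1,0.94,-0.44,0,0],[1,0.94,-0.44,0,0],[1,0.94,-0.44,0,0],[1,0.94,-0.44,0,0]]]'; python3 -m handwheel '[[[1,0,0,-0.7,0],[1,0,0,-0.7,0],[1,0,0,-0.7,0],[1,0,0,-0.7,0],[1,0,0,-0.7,0]]]'
python3 - <<'E'
from rig import optics;import cv2,pickle
c=optics.capture("side");b=optics.capture("scene")
cv2.imwrite("pics/s1.png",cv2.hconcat([cv2.resize(c["img"][60:420,230:560],None,fx=1.2,fy=1.2),cv2.resize(b["img"][0:360,130:430],None,fx=1.2,fy=1.2)]))
E
```

```text
time_s: 2.1
eef_pos: [607.6, -208.1, 310.6]
ee_rot: [-0.0, 0.654, 0.756, -0.0]
force: [1.1, -0.2, 1.5]
grip_width: -0.004
grip_force: 0.0
time_s: 2.6
eef_pos: [605.8, -207.2, 134.5]
ee_rot: [-0.0, 0.654, 0.756, -0.0]
force: [-0.3, -0.3, -0.2]
grip_width: 0.001
grip_force: 0.0
```

View pics/s1.png

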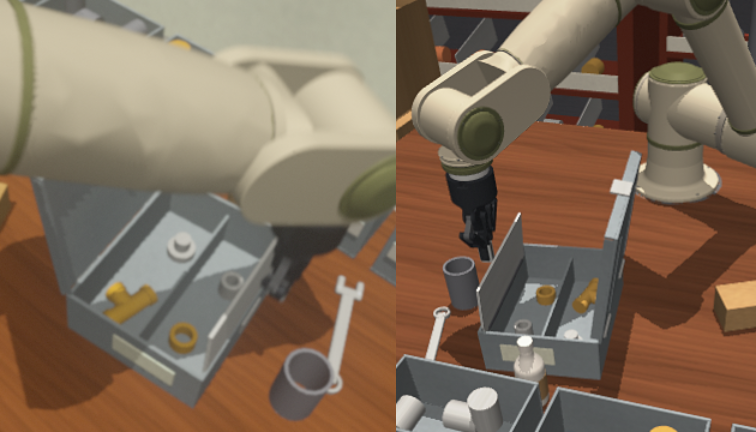

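The view shows the closed fingers hanging outside the flap, with the sleeve and wrench clear. Next I'll push the flap over along an arc.

```bash
python3 -m handwheel '[[[1,-0.03,0.2,0.02,0],[1,-0.03,0.2,0.02,0],[1,-0.03,0.2,0.02,0],[1,-0.03,0.2,0.02,0],[1,-0.03,0.2,-0.1,0],[1,-0.03,0.2,-0.1,0],[1,-0.024,0.16,-0.16,0],[1,-0.024,0.16,-0.16,0],[1,-0.017,0.11,-0.2,0],[1,-0.017,0.11,-0.2,0]]]'
python3 - <<'E'
from rig import optics;import cv2
c=optics.capture("scene")
cv2.imwrite("pics/s2.png",cv2.resize(c["img"][60:360,130:430],None,fx=2,fy=2))
E
```

```text
time_s: 3.7
eef_pos: [592.8, -119.9, 93.2]
ee_rot: [-0.0, 0.654, 0.756, -0.0]
force: [1.0, -0.6, 0.6]
grip_width: 0.001
grip_force: 0.5
```

View pics/s2.png

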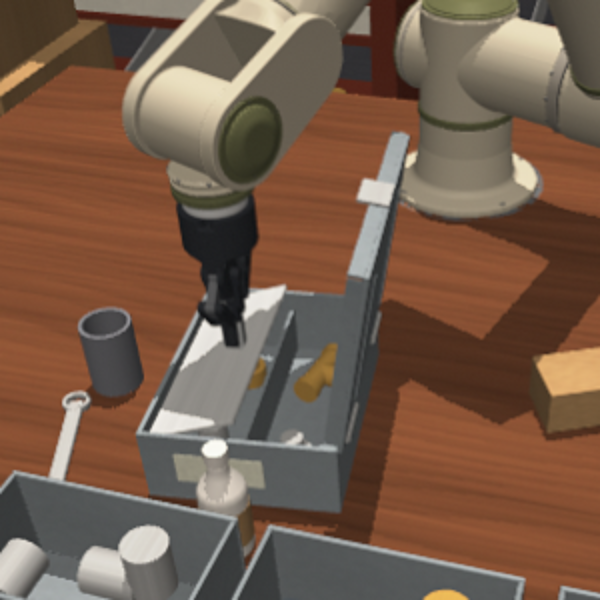

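The flap is most of the way down under the fingertips, with the fittings undisturbed. I'll keep pressing.

```bash
python3 -m handwheel '[[[1,-0.005,0.04,-0.15,0],[1,-0.005,0.04,-0.15,0],[1,0,0.02,-0.12,0],[1,0,0,-0.06,0],[1,0,0,0,0]]]'
```

```text
time_s: 4.25
eef_pos: [592.4, -115.3, 71.0]
ee_rot: [-0.0, 0.654, 0.756, -0.0]
force: [-3.9, 2.4, 8.0]
grip_width: 0.0
grip_force: 4.4
```

```bash
python3 -m handwheel '[[[1,0,0,-0.03,0],[1,0,0,0,0],[1,0,0,0.3,0]]]'
python3 -m handwheel '[[[1,0,0,0.9,0],[1,0,0,0.9,0],[1,0,0,0.9,0],[1,0,0,0.9,0],[1,0,0,0.9,0],[1,0,0,0.7,0]]]'
python3 - <<'E'
from rig import optics;import cv2,pickle,numpy as np
from h import *
R,t,yaw=pickle.load(open("case.pkl","rb"))
c=optics.capture("scene")
def px(p):
    X=np.r_[R@np.array(p[:2],float)+t,p[2]];r,_=cv2.Rodrigues(c["R"])
    return cv2.projectPoints(X[None],r,c["t"],c["K"],c["dist_coeffs"])[0].ravel().round(1)
for x in(-110,110):print("flat flap edge expected",px((x,3,71)))
cv2.imwrite("pics/s3.png",cv2.resize(c["img"][60:360,130:430],None,fx=2,fy=2))
E
```

```text
time_s: 4.55
eef_pos: [591.8, -115.2, 83.0]
ee_rot: [-0.001, 0.654, 0.756, -0.0]
force: [-0.1, -0.7, -0.8]
grip_width: 0.003
grip_force: 0.0
time_s: 5.15
eef_pos: [592.5, -115.5, 346.7]
ee_rot: [0.001, 0.654, 0.756, 0.0]
force: [0.3, -0.1, -0.2]
grip_width: 0.001
grip_force: 0.0
flat flap edge expected [275.4 215.1]
flat flap edge expected [252.9 279.4]
```

View pics/s3.png

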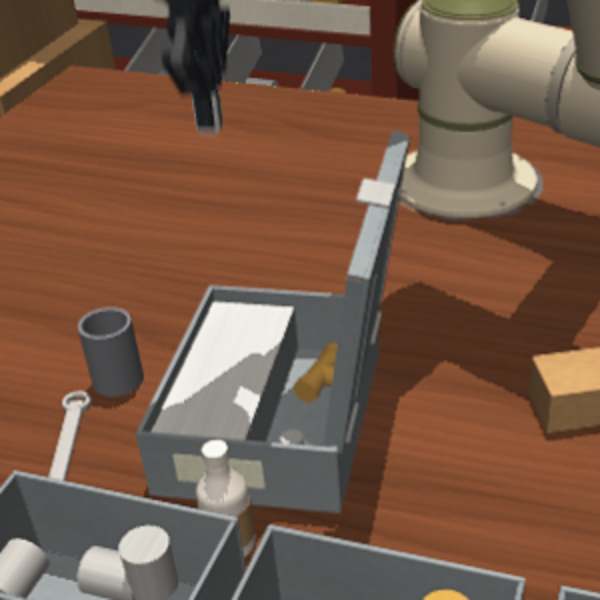

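The flap lies flat inside the rim. Its edge runs from about (277,213) to (257,279), which matches the expected line for a flat flap. Next I'll go over to the cover's outer side.

```bash
python3 -m handwheel '[[[1,-0.1,0.86,0,0],[1,-0.1,0.86,0,0],[1,-0.1,0.86,0,0],[1,-0.1,0.86,0,0],[1,-0.1,0.86,0,0],[1,0,0,-0.6,0],[1,0,0,-0.6,0],[1,0,0,-0.6,0],[1,0,0,0,0]]]'
python3 - <<'E'
import pickle,numpy as np
from rig import ctrl
R,t,y=pickle.load(open("case.pkl","rb"));s=ctrl.sense();print(R.T@(s["eef_pos"][:2]-t),s["eef_pos"][2])
E
```

```text
time_s: 6.1
eef_pos: [566.0, 99.6, 249.8]
ee_rot: [-0.003, 0.654, 0.756, -0.002]
force: [-0.3, -0.6, -0.2]
grip_width: 0.001
grip_force: 0.0
[ -1.77120006 187.18889329] 249.79107460052077
```

```bash
python3 -m handwheel '[[[1,0.028,-0.18,0.02,0],[1,0.028,-0.18,0.02,0],[1,0.028,-0.18,0.02,0],[1,0.028,-0.18,0.02,0],[1,0.028,-0.18,0.02,0],[1,0.028,-0.18,0.02,0],[1,0.028,-0.18,0.02,0],[1,0.028,-0.18,0,0],[1,0.028,-0.18,0,0]]]'
python3 -m handwheel '[[[1,0.03,-0.2,-0.03,0],[1,0.03,-0.2,-0.03,0],[1,0.03,-0.2,-0.04,0],[1,0.03,-0.2,-0.05,0],[1,0.03,-0.2,-0.05,0]]]'
python3 - <<'E'
import pickle,numpy as np,cv2
from rig import ctrl,optics
R,t,y=pickle.load(open("case.pkl","rb"));s=ctrl.sense();print(R.T@(s["eef_pos"][:2]-t),s["eef_pos"][2])
c=optics.capture("scene");cv2.imwrite("pics/s4.png",cv2.resize(c["img"][0:300,130:430],None,fx=2,fy=2))
E
```

```text
time_s: 7.0
eef_pos: [580.1, 18.0, 260.8]
ee_rot: [-0.0, 0.654, 0.756, -0.0]
force: [-1.5, 3.8, 1.4]
grip_width: -0.006
grip_force: 2.2
time_s: 7.5
eef_pos: [587.5, -32.3, 250.2]
ee_rot: [-0.0, 0.654, 0.756, -0.0]
force: [-0.7, 4.2, -0.8]
grip_width: 0.003
grip_force: 1.9
[-0.41184219 53.55124668] 250.24457630209778
```

View pics/s4.png

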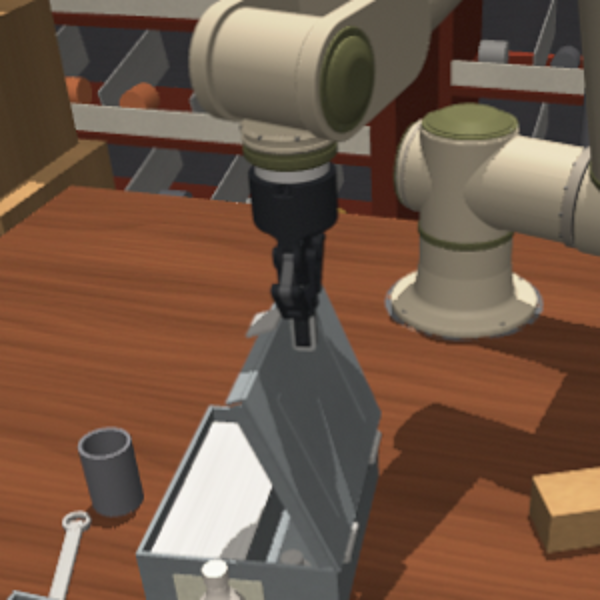

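The cover follows as planned and leans inward at about 1.2 rad. Continuing along the arc.

```bash
python3 -m handwheel '[[[1,0.028,-0.19,-0.08,0],[1,0.028,-0.19,-0.08,0],[1,0.028,-0.18,-0.1,0],[1,0.028,-0.18,-0.1,0],[1,0.028,-0.18,-0.11,0],[1,0.024,-0.16,-0.13,0],[1,0.024,-0.15,-0.14,0],[1,0.022,-0.15,-0.15,0],[1,0.022,-0.14,-0.16,0],[1,0.02,-0.13,-0.16,0]]]'
python3 -m handwheel '[[[1,0.017,-0.11,-0.18,0],[1,0.017,-0.11,-0.18,0],[1,0.015,-0.1,-0.19,0],[1,0.015,-0.1,-0.19,0],[1,0.01,-0.07,-0.19,0],[1,0.005,-0.05,-0.2,0],[1,0.005,-0.05,-0.2,0],[1,0.005,-0.04,-0.2,0],[1,0,-0.02,-0.2,0]]]'
python3 - <<'E'
import pickle,numpy as np
from rig import ctrl
R,t,y=pickle.load(open("case.pkl","rb"));s=ctrl.sense();print(R.T@(s["eef_pos"][:2]-t),s["eef_pos"][2])
E
```

```text
time_s: 8.55
eef_pos: [600.3, -114.8, 189.8]
ee_rot: [0.0, 0.654, 0.756, -0.0]
force: [-1.8, -0.1, 3.3]
grip_width: -0.003
grip_force: 1.5
time_s: 9.45
eef_pos: [604.8, -146.7, 103.0]
ee_rot: [0.0, 0.654, 0.756, 0.0]
force: [1.0, -0.0, 2.4]
grip_width: -0.001
grip_force: 1.3
[ -0.61650473 -62.123221  ] 103.02566297142027
```

Eleven millimetres to go. I'll press it slowly onto the rim.

```bash
python3 -m handwheel '[[[1,0,0,-0.1,0],[1,0,0,-0.1,0],[1,0,0,-0.04,0],[1,0,0,-0.03,0],[1,0,0,0,0]]]'
```

```text
time_s: 9.95
eef_pos: [604.5, -146.3, 91.9]
ee_rot: [0.0, 0.654, 0.756, -0.0]
force: [-6.6, 0.3, 13.8]
grip_width: -0.001
grip_force: 6.8
```

Contact is firm at z = 92 with 14 N, so the cover is shut. I'll lift clear and check.

```bash
python3 -m handwheel '[[[1,0,0,-0.02,0],[1,0,0,0,0],[1,0,0,0.3,0],[1,0,0,0.8,0],[1,0,0,0.9,0],[1,0,0,0.9,0],[1,0,0,0.5,0],[1,0,0,0,0]]]'
python3 - <<'E'
from rig import optics;import cv2
c=optics.capture("scene");cv2.imwrite("pics/s5.png",cv2.resize(c["img"][60:360,130:460],None,fx=2,fy=2))
E
```

```text
time_s: 10.75
eef_pos: [605.5, -146.4, 263.2]
ee_rot: [0.003, 0.654, 0.756, 0.001]
force: [0.2, -0.3, 0.0]
grip_width: -0.003
grip_force: 0.0
```

View pics/s5.png

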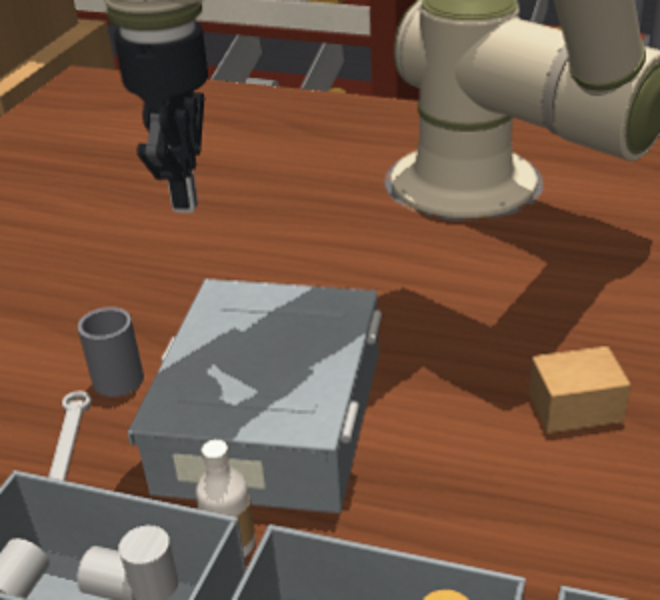

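The cover lies flat on the rim, from about (205,283) to (340,450) in the crop. The sleeve, wrench, bottle and carton have not moved, and the gripper is clear.

```bash
python3 -c "
from rig import ctrl;print(ctrl.finish_job())"
```

```text
the job is handed in; nothing more can be done
None
```

The flap was pushed flat first, then the cover fully shut; the things around the case look unmoved, the fittings under the shut lid could not be rechecked, and the job was handed in at about 11 s.

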